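Dispense the dog's biscuits with the rocker paddle

TASK

Give out the dog's biscuits: with the fingertips, push the terracotta bowl along the bench until it sits up against the dispenser's two wooden stops, under the spout, then press the green paddle right down and keep it down until all four biscuits have rolled into the bowl. Let the paddle come back up so that the gate drops shut, leaving the bowl where it is. Do not pick anything up, do not touch the gate or the biscuits or spill any, and leave the brush, the nail clipper and the lidded tub alone.

Things in the scene. Friction and masses are not known exactly. Their poses are not given: they have to be found in the camera images.
- dispenser: Biscuit dispenser screwed to the bench: beech base board 285 x 130 x 12 mm (x = -72 to +213 mm), clear upright sides with a sloping white chute between them, clear hopper above, spout at the front, steel rocker arms along both sides (y = +-30 mm, x = -90 to +205 mm, 140 to 212 mm above the bench). Origin on the bench; x points from the spout (front) to the back, z up.
- hopper_top (a point): Centre of the open top of the clear round hopper: 116 mm across, 275 mm above the bench, 35 mm behind the dispenser's origin. The highest part of the dispenser; keep clear of it.
- spout (a point): Point on the bench below the open end of the spout, 151 mm in front of the dispenser's origin: the bowl's centre when it touches both stops, two wooden bars 22 mm high set in a V open to the front, touching it 45 degrees either side of the dispenser's x. The clear spout is 44 mm wide, 81 to 129 mm above the bench, and ends 25 mm behind this point (towards the dispenser).
- bowl: Loose round terracotta dog bowl, 150 mm across at the foot (upright to 25 mm, then narrowing to 142 mm at the rim), 55 mm high, wall 7 mm, floor 9 mm, about 0.6 kg (0.45 to 0.8). Origin at the centre of its underside. It starts 45 to 105 mm in front of its place under the spout.
- rocker: The rocking lever: two steel side arms joined by the green paddle at the rear and by the gate's cross bar at the front, sprung so that the paddle stays up. Origin on its pivot, 30 mm behind the dispenser's origin and 175 mm above the bench; it turns 0.34 rad about the dispenser's y between paddle up (gate shut) and paddle right down on its rubber stop.
- paddle_top (a point): Centre of the top face of the green paddle plate (50 mm along the dispenser's x, 70 mm across, 6 mm thick) at the rear ends of the rocker arms; 196 mm behind the dispenser's origin, 215 mm above the bench when up. Pressed straight down it falls 57 mm in all, tilting from rear edge 10 degrees high to 10 degrees low. It takes about 3 N to start and 6 N right down, then meets the stop.
- gate: Steel gate plate 33 x 62 x 3 mm standing across the chute 85 mm in front of the dispenser's origin, hung from the front end of the rocker. It slides straight up as the paddle goes down. Origin at the middle of its lower edge: 100 mm above the bench when shut, 139 mm with the paddle right down; the biscuits pass from about 130 mm.
- biscuit1_center (a point): Centre of round hard-baked brown dog biscuit no. 1, 28 mm across, 12 g; the first, resting against the gate. The four wait in a row in the chute.
- biscuit2_center (a point): Centre of round hard-baked brown dog biscuit no. 2, 28 mm across, 12 g, behind it in the chute.
- biscuit3_center (a point): Centre of round hard-baked brown dog biscuit no. 3, 28 mm across, 12 g, behind it in the chute.
- biscuit4_center (a point): Centre of round hard-baked brown dog biscuit no. 4, 28 mm across, 12 g, behind it in the chute.
- brush: Loose red plastic grooming brush lying pins down, 182 mm long, 56 mm wide, 26 mm high. Origin on the bench under its middle, x along it towards the head. Leave alone.
- clipper: Loose steel plier-type nail clipper lying flat, 138 mm long, 46 mm wide, 13 mm high. Origin on the bench under its middle, x towards the jaws. Leave alone.
- tub: Loose round white plastic tub with a blue lid, 108 mm across, 96 mm high. Origin at the centre of its underside. Leave alone.
Things that resemble listed ones, but are neither listed nor needed, are in the scene too. Of the things shaped like the bowl, the terracotta one is meant.

How it is judged:
On the way, in this order (a step that is already met when the one before it is completed fails the run):
1. the bowl stands under the spout, with the gate still shut (horizontal distance between bowl and spout below 0.025 m and height (world z) of gate below 0.106 m), for 0.2 s.
2. the fingers press the paddle down and the gate is lifted clear (height (world z) of gate above 0.131 m and contact force between the fingers and rocker above 1 N and horizontal distance between the grasp point and paddle_top below 0.065 m), for 0.3 s.
At the end, for the whole second after the job is handed in: All four biscuits lie in the bowl (centres within 66 mm of its axis and under 55 mm high); the bowl stands at rest on the bench within 30 mm of its place under the spout; the paddle is back up (within 6 mm) and the gate shut (within 4 mm) (horizontal distance between each of biscuit1_center, biscuit2_center, biscuit3_center, biscuit4_center and bowl below 0.066 m and height (world z) of each of biscuit1_center, biscuit2_center, biscuit3_center, biscuit4_center below 0.055 m and horizontal distance between bowl and spout below 0.03 m and linear speed of bowl below 0.02 m/s and height (world z) of bowl below 0.008 m and height (world z) of gate below 0.104 m and height (world z) of paddle_top above 0.209 m); the robot touches nothing.
It fails at once if the bowl is lifted more than 12 mm or tipped more than 0.2 rad (height (world z) of bowl above 0.012 m or angle between bowl's own z axis and vertical above 0.2 rad).
It fails at once if a biscuit is touched by the robot (contact force between any of the fingers, the arm and biscuit1 above 0.3 N or contact force between any of the fingers, the arm and biscuit2 above 0.3 N or contact force between any of the fingers, the arm and biscuit3 above 0.3 N or contact force between any of the fingers, the arm and biscuit4 above 0.3 N).
It fails at once if a biscuit is spilt onto the bench ((height (world z) of biscuit1_center below 0.05 m and horizontal distance between biscuit1_center and bowl above 0.085 m) or (height (world z) of biscuit2_center below 0.05 m and horizontal distance between biscuit2_center and bowl above 0.085 m) or (height (world z) of biscuit3_center below 0.05 m and horizontal distance between biscuit3_center and bowl above 0.085 m) or (height (world z) of biscuit4_center below 0.05 m and horizontal distance between biscuit4_center and bowl above 0.085 m)).
It fails at once if the gate is touched by the robot (contact force between any of the fingers, the arm and gate above 0.5 N).
It fails at once if the brush, clipper or tub is moved more than 20 mm (distance of any of brush, clipper, tub from where it was at the start of the episode above 0.02 m).
It also fails if it takes over 51 s, if anything falls off the work surface, if the arm or the gripper's body presses on something with over 40 N, if the wrist force passes 120 N, or if a joint passes its speed limit or range.

ROBOT

A 6-joint arm with a two-finger parallel gripper is mounted at the origin on the work surface. World frame = base frame: x ahead of the robot, y to its left, z up, the work surface at z = 0. Lengths are in m, angles in rad, forces in N, time in s.
With the tool pointing down it reaches from about 0.15 to 0.775 m from the base axis. Payload 6.1 kg.
Tool frame: the origin (TCP) lies between the finger pads; the fingertips stand ahead of it and the grasp point (between the pads) lies 2 mm behind it (nose_length is the y of the fingertips in the tool frame, in m); y points along the fingers, x is the direction in which the jaws open and shut, and the axes are right-handed (so a half turn about y gives the same grasp; the last joint's range is limited). The gripper opens to 85 mm and grips with 20 to 120 N. Pads are 22 mm wide; open, the fingers measure 114 mm over their backs; the gripper's body (76 mm by 85 mm) begins 54 mm behind the grasp point. The pads swing forward as they close: fully open they stand 13 mm farther back than shut.
Start: joints at [-1.264, 0.126, -0.04, 1.405, 0, 1.571], TCP at [0.159, -0.5, 0.248] pointing down, gripper open.
Joint ranges: [-2.72, 2.72], [-0.95, 1.95], [-1.27, 1.35], [-1.78, 2.02], [-1.46, 1.47], [-3.14, 3.14]. Speed limits (rad/s): [2.39, 2.39, 3.01, 3.14, 3.14, 3.14].

INTERFACE

Orientations are given as a rotation vector (axis times angle).
In Python, from plant import * gives the robot as it stands. The module is installed in compiled form; this text tells all that it offers.
- The arm moves only by the tool carry_out, never from a script. Its argument "steps" is a list of rows, each a list of 3 entries, a list of its own where there are three numbers: the turn, a rotation vector about the tool's x, y, z in rad, then the shift along the tool's x, y, z in m, then the closure, from -1 (fully open) to 1 (shut). A call has 1 to 10 rows; each row shifts and turns the commanded pose from where the row before left it, along the tool's axes as they then stand; what a row does not reach is not made up. A row lasts 1/8 s, in which the tool goes at most 62.5 mm and 10.7 degrees, less where a joint would pass 70% of its speed; a pose out of reach is approached as far as the arm can. A call is refused whole if a number of a shift passes 0.0625 or a number of a turn 0.188, either way. A call with a gripper value outside its range is refused whole. The fingers move at their own pace and stop on an object; "newtons" is the grip in N (left out, the last holds). Time passes only in rows, so rows that do not move let the fingers close. It gives the time, the measured TCP pose, the force and the opening at its end, in the units of the state.
- sense(): the state, without advancing time (a new reading comes with each control period).
- snapshot(name): name is "scene" or "side" or "wrist"; returns the picture (400x640x3 uint8, red, green, blue); there is no depth.
- camera_info(name): a dict with "intrinsics" (3x3 intrinsics, pixels), "world_from_camera" (4x4, takes a point from camera to world coordinates); the wrist camera has in their place "mount" (4x4, takes a point from camera to tool coordinates, whose origin is the TCP and whose axes are the tool frame's). Camera axes: x right, y down, z forward; pixel columns grow to the right and rows downward; lengths in m; the calibration is good to about 2 mm. A picture is of the moment at which its call begins: read the wrist's pose just before it. camera_info takes no time and is no camera call.
- hand_in(): hands the job in, once; it reports no verdict.
Trained networks look in the newest picture that a camera, given by its name, has taken for a name from the list of things; names that differ only in an ending like _2 or _b are one class to them, and where a whole thing is asked for, a point or a joint stands for the part that bears it (a point fixed in the world has none). Each returns a list of dicts, best first, with "p" (0 to 1); they miss things now and then, are a little off and sometimes report something else, mostly with a low value. They report only what shows in the picture. A call takes as long as a camera call. They do not tell look-alikes from the thing itself.
- find_in(camera, name): "xyz" ([x, y, z] in m, in world coordinates, good to about 4 mm: the middle of the surface that is visible of it).
The state is a dict: "time": time; "joints": joint angles; "qd": joint speeds; "tau": joint torques, N m; "position": TCP position; "tcp_rot": TCP orientation; "contact_force": force on the tool from outside, world axes, zero at the start; "torque": the same for the moment, N m; "grip_width": finger opening in m.
Only numpy, scipy, OpenCV 4.12 (cv2) and the standard library are available. Lean on these libraries where they do the work, as an engineer would, in place of code of your own. Each camera call takes 0.05 s, during which the arm holds its last target. There are 200 camera calls.

## Working session

There is one attempt and no reset: what is moved stays moved. The work goes in short steps, Python scripts to look and compute and a tool call to move; the robot and the scene stay as the last step left them, time stands still between calls to the robot, and variables do not carry over. Pictures are saved under pics/ and viewed, about 8 in all and at most 12, crops included, and the job is handed in when it is done.

Besides the shell and the picture viewer there is one more tool, called after "Emit:" by a JSON object that holds its "name" and its "arguments". carry_out: Moves the arm, as the interface text tells. Its arguments: {"type":"object","properties":{"steps":{"type":"array","items":{"type":"array"}},"newtons":{"type":"number"}},"required":["steps"]}

```bash
mkdir -p pics
python3 - <<'E'
from plant import *
import cv2,numpy as np
s=sense(); print({k:np.round(v,3).tolist() for k,v in s.items()})
for c in("scene","side"):
    im=snapshot(c); cv2.imwrite(f"pics/{c}0.png",im[:,:,::-1])
    i=camera_info(c); print(c,np.round(i["intrinsics"],1).tolist(),np.round(i["world_from_camera"],4).tolist())
    for n in("bowl","hopper_top","spout","paddle_top","gate","dispenser","brush","clipper","tub","biscuit1_center"):
        try: print(n,[(np.round(d["xyz"],3).tolist(),round(d["p"],2)) for d in find_in(c,n)][:4])
        except Exception as e: print(n,e)
print(np.round(camera_info("wrist")["mount"],3).tolist(), [k for k in globals() if 'nose' in k])
E
```

```text
{'time': 0.0, 'joints': [-1.264, 0.126, -0.041, 1.405, 0.0, 1.571], 'qd': [-0.0, 0.002, -0.0, -0.0, 0.002, 0.001], 'tau': [-0.001, -43.591, 35.292, 0.017, 0.0, 0.0], 'position': [0.158, -0.5, 0.248], 'tcp_rot': [-1.338, 0.981, -0.979], 'contact_force': [-0.252, -0.898, 0.046], 'torque': [-0.029, 0.051, 0.024], 'grip_width': 0.085}
scene [[397.1, 0.0, 316.9], [0.0, 397.1, 195.1], [0.0, 0.0, 1.0]] [[0.0677, 0.6524, -0.7549, 1.319], [0.9976, -0.0332, 0.0608, -0.035], [0.0146, -0.7572, -0.653, 0.8909], [0.0, 0.0, 0.0, 1.0]]
bowl [([0.36, -0.446, 0.027], 0.92), ([0.29, -0.178, 0.022], 0.76), ([0.501, -0.176, 0.019], 0.73), ([0.712, -0.199, 0.012], 0.69)]
hopper_top []
spout [([0.539, 0.057, 0.114], 0.79)]
paddle_top [([0.528, 0.154, 0.2], 0.77)]
gate [([0.534, -0.061, 0.156], 0.54)]
dispenser [([0.538, 0.058, 0.12], 0.56)]
brush [([0.692, 0.045, 0.027], 0.64)]
clipper [([0.718, 0.243, 0.009], 0.96)]
tub [([0.591, 0.376, 0.096], 0.77), ([0.691, 0.046, 0.024], 0.6)]
biscuit1_center [([0.589, 0.376, 0.094], 0.26)]
side [[447.2, 0.0, 310.9], [0.0, 447.2, 190.0], [0.0, 0.0, 1.0]] [[0.9756, -0.1552, 0.1553, 0.2832], [-0.2195, -0.707, 0.6723, -0.9577], [0.0054, -0.69, -0.7238, 1.2474], [0.0, 0.0, 0.0, 1.0]]
bowl [([0.572, -0.376, 0.011], 0.97), ([0.504, -0.17, 0.016], 0.79), ([0.295, -0.173, 0.012], 0.74), ([0.361, -0.444, 0.012], 0.61)]
hopper_top [([0.5, 0.036, 0.14], 0.97)]
spout [([0.494, 0.04, 0.136], 0.69), ([0.678, 0.042, 0.031], 0.44)]
paddle_top [([0.5, 0.197, 0.212], 0.64)]
gate [([0.519, -0.06, 0.142], 0.52)]
dispenser [([0.499, 0.036, 0.139], 0.87)]
brush [([0.681, 0.038, 0.028], 0.91)]
clipper []
tub [([0.582, 0.391, 0.093], 0.51)]
biscuit1_center []
[[1.0, 0.0, -0.0, 0.0], [0.0, -0.271, 0.963, -0.125], [-0.0, -0.963, -0.271, 0.068], [0.0, 0.0, 0.0, 1.0]] ['nose_length']
```

View pics/scene0.png

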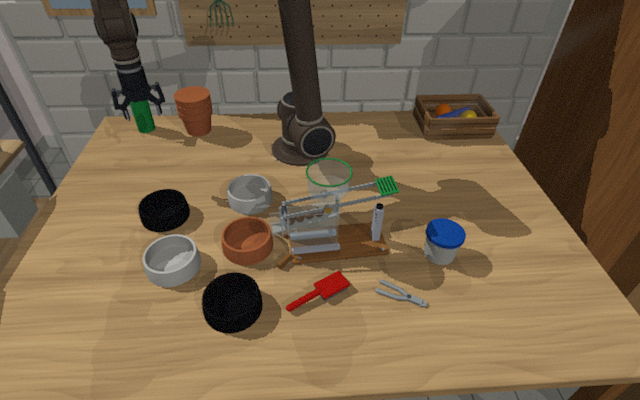

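View pics/side0.png

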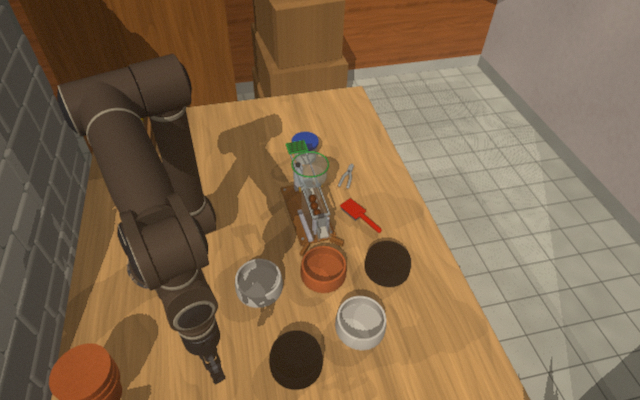

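The scene view shows six bowl-like things: black (164,210), grey-white (250,194), white (172,260), black (232,301), terracotta bowl (247,240), and a taller terracotta flower pot (194,110). The bowl at (247,240), or (324,269) in the side view, fits: it is terracotta, low, and just in front of the stops. I'll confirm it in a crop and fit the dispenser from the green paddle and rim.

```bash
cat > h.py <<'E'
from plant import *
import cv2,numpy as np
from scipy.spatial.transform import Rotation as R
def ray(c,uv,z):
    i=camera_info(c);K=np.array(i["intrinsics"]);T=np.array(i["world_from_camera"])
    uv=np.atleast_2d(uv).astype(float)
    d=(T[:3,:3]@np.linalg.inv(K)@np.c_[uv,np.ones(len(uv))].T).T
    return T[:3,3]+d*((z-T[2,3])/d[:,2])[:,None]
def proj(c,P):
    i=camera_info(c);K=np.array(i["intrinsics"]);T=np.linalg.inv(np.array(i["world_from_camera"]))
    p=(K@(T[:3,:3]@np.atleast_2d(P).T+T[:3,3:])).T
    return p[:,:2]/p[:,2:]
def hsv(im): return cv2.cvtColor(im,cv2.COLOR_RGB2HSV)
E
python3 - <<'E'
from h import *
for c,rb,rp,rh in(("scene",(205,210,285,270),(372,172,402,200),(298,150,358,200)),("side",(292,240,352,296),(282,138,309,156),(286,148,334,186))):
    im=cv2.imread(f"pics/{c}0.png")[:,:,::-1].copy();h=hsv(im)
    green=(h[...,0]>45)&(h[...,0]<85)&(h[...,1]>90)
    def pts(m,r):
        ys,xs=np.nonzero(m[r[1]:r[3],r[0]:r[2]]);return np.c_[xs+r[0],ys+r[1]]
    p=pts(green,rp);print(c,"paddle px",p.mean(0),len(p),p.min(0),p.max(0),ray(c,p.mean(0),.213).round(4))
    q=pts(green,rh);w=ray(c,q,.275)[:,:2]
    if c=="side": 
        # drop paddle pixels
        k=np.linalg.norm(w-ray(c,[310,165],.275)[0,:2],axis=1)<.075; w=w[k]
    A=np.c_[w,np.ones(len(w))];s=np.linalg.lstsq(A,(w**2).sum(1),rcond=None)[0];cc=s[:2]/2
    print("hopper",cc.round(4),np.sqrt(s[2]+cc@cc).round(4),len(w))
    terr=(h[...,0]<14)&(h[...,1]>120)&(h[...,2]>60)
    b=pts(terr,rb);hu=cv2.convexHull(b.astype(np.int32))[:,0];print("bowl hull",b.min(0),b.max(0),len(b))
    x0=(190,130,430,290) if c=="scene" else (240,120,400,310)
    z=3 if c=="scene" else 3
    cr=cv2.resize(im[x0[1]:x0[3],x0[0]:x0[2]],None,fx=z,fy=z,interpolation=cv2.INTER_CUBIC)
    cv2.imwrite(f"pics/{c}crop.png",cr[:,:,::-1])
E
```

```text
scene paddle px [386.44242424 185.33030303] 330 [375 176] [398 195] [[0.5046 0.2186 0.213 ]]
hopper [0.5141 0.0576] 0.0582 207
bowl hull [222 216] [284 266] 2049
side paddle px [297.22317597 147.44206009] 233 [286 140] [308 155] [[0.5035 0.2148 0.213 ]]
hopper [0.5134 0.0612] 0.0584 134
bowl hull [301 240] [346 293] 1796
```

View pics/scenecrop.png

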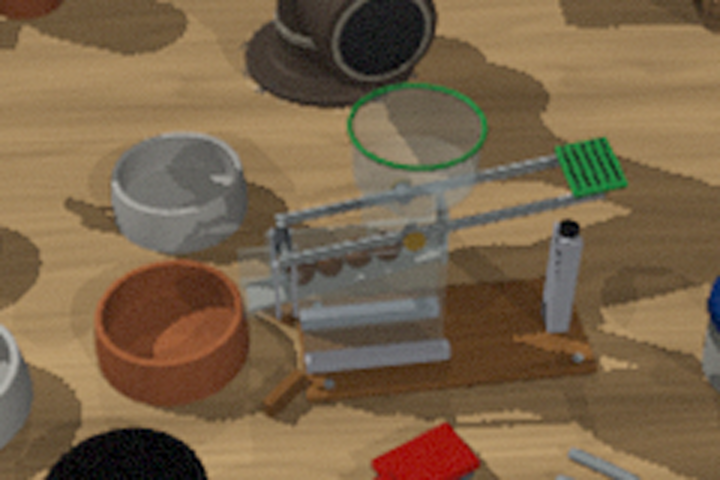

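View pics/sidecrop.png

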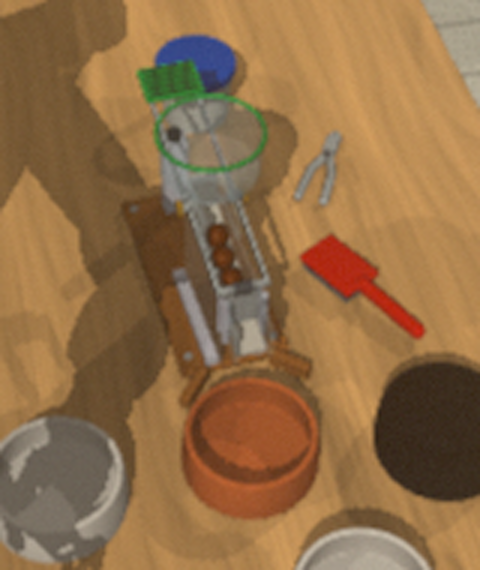

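The crops confirm the terracotta bowl: scene rim centre about (247,235), side about (324,263). The biscuits wait behind the gate, and the V stops are just ahead of the bowl. Next I'll fit the dispenser and bowl poses.

Run:
```python
from h import *
from scipy.optimize import least_squares
print("nose",nose_length)
print("bowl rim", ray("scene",[247.3,235],.055).round(4), ray("side",[324.3,262.7],.055).round(4))
print("corners", ray("scene",[[389,251],[293.3,262.7]],.010).round(4), ray("side",[[280.7,189],[299.3,241.7]],.012).round(4))
def D(x,y,a,P): P=np.atleast_2d(P); c,s=np.cos(a),np.sin(a); return np.c_[x+c*P[:,0]-s*P[:,1],y+s*P[:,0]+c*P[:,1]]
obs=[((.035,0),(.5138,.0594),1),((.196,0),(.504,.2167),1),
 ((.213,-.065),ray("scene",[389,251],.010)[0,:2],.7),((-.072,-.065),ray("scene",[293.3,262.7],.010)[0,:2],.7),
 ((.213,.065),ray("side",[280.7,189],.012)[0,:2],.7),((-.072,.065),ray("side",[299.3,241.7],.012)[0,:2],.7)]
f=lambda p:np.concatenate([w*(D(*p,P)[0]-q) for P,q,w in obs])
r=least_squares(f,[.51,.02,1.6]);print(r.x.round(4),r.fun.round(4))
print("spout,paddle",D(*r.x,[[-.151,0],[.196,0]]).round(4))
# bowl silhouettes: fit foot+rim hull to mask
for c,rb in(("scene",(215,205,278,272)),("side",(294,240,352,300))):
    im=cv2.imread(f"pics/{c}0.png")[:,:,::-1].copy();h=hsv(im)
    m=((h[...,0]<12)&(h[...,1]>140)&(h[...,2]>50)).astype(np.uint8)
    mm=np.zeros_like(m);mm[rb[1]:rb[3],rb[0]:rb[2]]=m[rb[1]:rb[3],rb[0]:rb[2]]
    mm=cv2.morphologyEx(mm,cv2.MORPH_OPEN,np.ones((5,5)))
    n,l,st,ce=cv2.connectedComponentsWithStats(mm);print(c,st[1:].tolist())
    hm=np.zeros_like(m);cv2.fillConvexPoly(hm,cv2.convexHull(np.argwhere(l==1+st[1:,4].argmax())[:,::-1].astype(np.int32)),1)
    t=np.linspace(0,2*np.pi,60)
    best=None
    for x in np.arange(.48,.525,.002):
        for y in np.arange(-.2,-.14,.002):
            P=np.vstack([np.c_[x+r_*np.cos(t),y+r_*np.sin(t),np.full(60,z)] for r_,z in((.075,0),(.075,.025),(.071,.055))])
            s=np.zeros_like(m);cv2.fillConvexPoly(s,cv2.convexHull(np.round(proj(c,P)).astype(np.int32)),1)
            iou=(s&hm).sum()/(s|hm).sum()
            if best is None or iou>best[0]:best=(iou,x,y)
    print(c,np.round(best,3))
```

```text
nose 0.017
bowl rim [[ 0.5179 -0.1691  0.055 ]] [[ 0.5104 -0.172   0.055 ]]
corners [[ 0.5617  0.2411  0.01  ]
 [ 0.59   -0.0396  0.01  ]] [[ 0.4366  0.2196  0.012 ]
 [ 0.4554 -0.0412  0.012 ]]
[0.5174 0.0238 1.6514] [ 0.0008 -0.0007 -0.0024  0.0025  0.0023  0.0002 -0.0014 -0.0022 -0.0008
  0.0079  0.0021 -0.0084]
spout,paddle [[ 0.5296 -0.1267]
 [ 0.5016  0.2192]]
scene [[241, 222, 6, 6, 35], [245, 227, 27, 24, 334], [222, 229, 16, 15, 152], [223, 245, 8, 6, 46], [232, 244, 22, 19, 256], [257, 253, 8, 8, 58]]
scene [ 0.218  0.482 -0.146]
side [[304, 247, 42, 45, 1438]]
side [ 0.85   0.504 -0.17 ]
```

Run:
```python
from h import *
s=sense();M=R.from_rotvec(s["tcp_rot"]).as_matrix();print("tool axes x,y,z cols\n",M.round(3))
t=np.linspace(0,2*np.pi,60)
for c,seed,rb in(("scene",(247,240),(215,205,275,272)),("side",(324,269),(294,244,352,300))):
    im=cv2.imread(f"pics/{c}0.png")[:,:,::-1].copy();h=hsv(im)
    # terracotta vs wood: redder
    rat=(im[...,0].astype(float)-im[...,1])/(im[...,0]+1.)
    m=(rat>.40).astype(np.uint8)
    mm=np.zeros_like(m);mm[rb[1]:rb[3],rb[0]:rb[2]]=m[rb[1]:rb[3],rb[0]:rb[2]]
    mm=cv2.morphologyEx(cv2.morphologyEx(mm,cv2.MORPH_CLOSE,np.ones((5,5))),cv2.MORPH_OPEN,np.ones((7,7)))
    n,l,st,ce=cv2.connectedComponentsWithStats(mm);k=1+st[1:,4].argmax();print(c,st[k].tolist())
    hm=np.zeros_like(m);cv2.fillConvexPoly(hm,cv2.convexHull(np.argwhere(l==k)[:,::-1].astype(np.int32)),1)
    best=(0,)
    for x in np.arange(.47,.54,.002):
        for y in np.arange(-.21,-.13,.002):
            P=np.vstack([np.c_[x+r_*np.cos(t),y+r_*np.sin(t),np.full(60,z)] for r_,z in((.075,0),(.075,.025),(.071,.055))])
            q=np.zeros_like(m);cv2.fillConvexPoly(q,cv2.convexHull(np.round(proj(c,P)).astype(np.int32)),1)
            iou=(q&hm).sum()/(q|hm).sum()
            if iou>best[0]:best=(iou,x,y)
    print(np.round(best,3))
```

```text
tool axes x,y,z cols
 [[ 0.302  0.     0.953]
 [-0.953 -0.     0.302]
 [ 0.    -1.     0.   ]]
scene [222, 217, 50, 48, 1939]
[ 0.905  0.504 -0.172]
side [301, 246, 45, 46, 1708]Traceback (most recent call last):
  File "<stdin>", line 17, in <module>
  File "h.py", line 10, in proj
    i=camera_info(c);K=np.array(i["intrinsics"]);T=np.linalg.inv(np.array(i["world_from_camera"]))
ValueError: time passes only in moves, steps and waits
```

Emit:
{"name": "carry_out", "arguments": {"steps": [[[0,0.186,0],[0,-0.004,0],-1],[[0,0.186,0],[0,-0.004,0],-1],[[0,0.186,0],[0,-0.004,0],-1],[[0,0.186,0],[0,-0.004,0],-1],[[0,0.186,0],[0,-0.004,0],-1],[[0,0.186,0],[0,0,0],-1],[[0,0.186,0],[0,0,0],-1],[[0,0.186,0],[0,0,0],-1],[[0,0.186,0],[0,0,0],-1],[[0,0.186,0],[0,0,0],-1]]}}

```text
time: 2.35
position: [0.0834, -0.5137, 0.2682]
tcp_rot: [-0.074, 2.136, -2.116]
contact_force: [-0.7, -1.0, -0.3]
grip_width: 0.0853
```

```bash
cat >> h.py <<'E'
def go(x,y,z,yaw):
    s=sense();M=R.from_rotvec(s["tcp_rot"]).as_matrix()
    Y=np.array([0,0,-1.]);Z=np.array([np.cos(yaw),np.sin(yaw),0]);T=np.c_[np.cross(Y,Z),Y,Z]
    print("t",s["time"],"pos",np.round(s["position"],4),"j",np.round(s["joints"],3),"F",np.round(s["contact_force"],1))
    print("turn",R.from_matrix(M.T@T).as_rotvec().round(4),"shift now",(M.T@(np.array([x,y,z])-s["position"])).round(4),"shift after turn",(T.T@(np.array([x,y,z])-s["position"])).round(4))
E
python3 -c "
from h import *
go(.493,-.258,.2,np.radians(-100))"
```

```text
t 2.35 pos [ 0.0834 -0.5137  0.2682] j [-1.442e+00  1.220e-01 -2.000e-03  1.453e+00  6.000e-02  3.140e+00] F [-0.7 -1.  -0.3]
turn [ 0.0146  0.3043 -0.0591] shift now [-0.4343  0.0957 -0.2   ] shift after turn [-0.359   0.0682 -0.3229]
```

Emit:
{"name": "carry_out", "arguments": {"steps": [[[0,-0.186,0],[0,0,0],-1],[[0,-0.186,0],[0,0,0],-1],[[0,-0.186,0],[0,0,0],-1],[[0,-0.186,0],[0,0,0],-1],[[0,-0.186,0],[0,0,0],-1],[[0,-0.186,0],[0,0,0],-1],[[0,-0.186,0],[0,0,0],-1],[[0,-0.186,0],[0,0,0],-1],[[0,-0.186,0],[0,0,0],-1],[[0,-0.186,0],[0,0,0],-1]]}}

```text
time: 3.6
position: [0.0828, -0.5134, 0.2683]
tcp_rot: [-1.337, 0.851, -0.919]
contact_force: [0.6, 0.2, -0.0]
grip_width: 0.0855
```

```bash
python3 -c "
from h import *
go(.493,-.258,.2,np.radians(80))"
```

```text
t 3.6 pos [ 0.0828 -0.5134  0.2683] j [-1.442  0.122 -0.002  1.453  0.059  1.274] F [ 0.6  0.2 -0. ]
turn [-0.0478 -0.9715  0.0391] shift now [-0.0648  0.0953  0.4742] shift after turn [0.3596 0.0683 0.3228]
```

Emit:
{"name": "carry_out", "arguments": {"steps": [[[-0.048,-0.182,0.039],[0,0,0],-1],[[0,-0.186,0],[0,0,0],-1],[[0,-0.186,0],[0,0,0],-1],[[0,-0.186,0],[0,0,0],-1],[[0,-0.186,0],[0,0,0],-1],[[0,-0.045,0],[0,0,0],-1],[[0,0,0],[0.04,0,0.036],-1],[[0,0,0],[0.04,0,0.036],-1],[[0,0,0],[0.04,0,0.036],-1],[[0,0,0],[0.04,0,0.036],-1]]}}

```text
time: 4.85
position: [0.2679, -0.4004, 0.2708]
tcp_rot: [-1.543, 0.148, -0.143]
contact_force: [1.5, -1.1, -0.3]
grip_width: 0.0852
```

```bash
python3 -c "
from h import *
go(.493,-.258,.2,np.radians(80))"
```

```text
t 4.85 pos [ 0.2679 -0.4004  0.2708] j [-0.988  0.061 -0.062  1.467  0.012  0.768] F [ 1.5 -1.1 -0.3]
turn [-0.0228 -0.011  -0.0053] shift now [0.1954 0.0739 0.1798] shift after turn [0.197  0.0708 0.1793]
```

Emit:
{"name": "carry_out", "arguments": {"steps": [[[-0.02,-0.01,0],[0.039,0.01,0.036],-1],[[0,0,0],[0.039,0.01,0.036],-1],[[0,0,0],[0.039,0.01,0.036],-1],[[0,0,0],[0.039,0.01,0.036],-1],[[0,0,0],[0.039,0.01,0.036],-1],[[0,0,0],[0,0,0],-1]]}}

```text
time: 5.6
position: [0.4921, -0.2559, 0.2193]
tcp_rot: [-1.562, 0.139, -0.128]
contact_force: [-0.1, -0.1, 0.5]
grip_width: 0.0854
```

Run:
```python
from h import *
go(.493,-.258,.1,np.radians(80))
s=sense();im=snapshot("wrist");T=np.eye(4);T[:3,:3]=R.from_rotvec(s["tcp_rot"]).as_matrix();T[:3,3]=s["position"]
i=camera_info("wrist");np.savez("w1.npz",T=T@np.array(i["mount"]),K=i["intrinsics"])
for n in("bowl","spout"):print(n,[(np.round(d["xyz"],3).tolist(),round(d["p"],2)) for d in find_in("wrist",n)][:4])
cv2.imwrite("pics/w1.png",im[:,:,::-1])
```

```text
t 5.6 pos [ 0.4921 -0.2559  0.2193] j [-0.48   0.19  -0.027  1.362  0.002  1.261] F [-0.1 -0.1  0.5]
turn [-0.0041  0.0041 -0.0073] shift now [ 0.0021  0.1193 -0.0024] shift after turn [ 0.0012  0.1193 -0.0019]
bowl [([0.505, -0.167, 0.009], 0.96), ([0.735, -0.192, 0.014], 0.96), ([0.282, -0.172, 0.013], 0.95), ([0.559, -0.37, 0.014], 0.85)]
spout [([0.468, -0.078, 0.026], 0.75)]
```

View pics/w1.png

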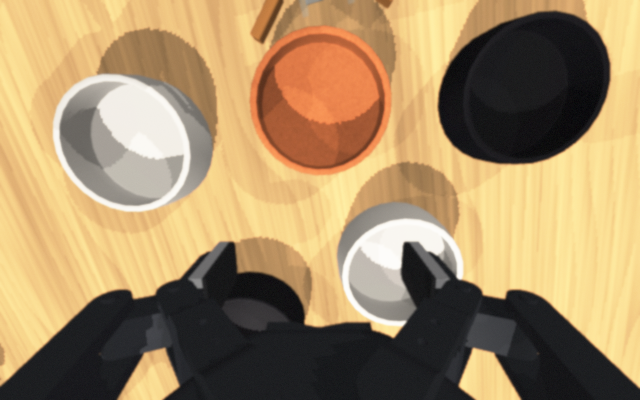

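The wrist view shows the terracotta bowl's rim centred at (320,100), the left stop tip at (262,38), the right stop tip at (388,4), and the white bowl rim at (403,271).

Run:
```python
import numpy as np
d=np.load("w1.npz");T,K=d["T"],d["K"]
def ray(uv,z):
    v=T[:3,:3]@np.linalg.inv(K)@np.r_[uv,1.];return (T[:3,3]+v*(z-T[2,3])/v[2]).round(4)
for uv,z in(((320.5,26),.055),((320.5,174),.055),((250,100),.055),((391,100),.055),((262,40),.022),((388,6),.022),((462,271),.055),((342,275),.055),((403,217),.055)):print(uv,ray(uv,z))
```

```text
(320.5, 26) [ 0.5183 -0.1049  0.055 ]
(320.5, 174) [ 0.4949 -0.2424  0.055 ]
(250, 100) [ 0.4383 -0.157   0.055 ]
(391, 100) [ 0.5762 -0.1809  0.055 ]
(262, 40) [ 0.4572 -0.0975  0.022 ]
(388, 6) [ 0.5905 -0.0893  0.022 ]
(462, 271) [ 0.6387 -0.3835  0.055 ]
(342, 275) [ 0.4996 -0.3656  0.055 ]
(403, 217) [ 0.5769 -0.3053  0.055 ]
```

Emit:
{"name": "carry_out", "arguments": {"steps": [[[0.186,0,0],[0,0,-0.002],-1],[[0,0,0],[0,0.04,-0.008],-1],[[0,0,0],[0,0.04,-0.008],-1],[[0,0,0],[0,0.04,-0.008],-1],[[0,0,0],[0,0.04,-0.008],-1],[[0,0,0],[0,0.028,-0.005],-1],[[0,0,0],[0,0,0],-1]]}}

```text
time: 6.62
position: [0.4862, -0.2611, 0.0278]
tcp_rot: [-1.376, 0.13, -0.142]
contact_force: [-0.1, -0.3, 0.3]
grip_width: 0.0854
```

```bash
python3 -c "
from h import *
go(.493,-.258,.022,np.radians(80))"
```

```text
t 6.625 pos [ 0.4862 -0.2611  0.0278] j [-0.579  0.329 -0.291  1.034  0.171  1.163] F [-0.1 -0.3  0.3]
turn [-0.1904 -0.0035 -0.0089] shift now [0.0062 0.0065 0.003 ] shift after turn [0.0061 0.0058 0.0042]
```

Emit:
{"name": "carry_out", "arguments": {"steps": [[[0,0,0],[0.005,0.006,0.001],-1],[[0,0,0],[0,0.001,0.006],-1],[[0,0,0],[0,0.001,0.006],-1],[[0,0,0],[0.001,0.001,0.006],-1],[[0,0,0],[0.002,0.001,0.006],-1],[[0,0,0],[0.002,0.001,0.006],-1],[[0,0,0],[0.002,0.001,0.006],-1],[[0,0,0],[0,0,0],-1]]}}

```text
time: 7.62
position: [0.5074, -0.2242, 0.0244]
tcp_rot: [-1.376, 0.125, -0.142]
contact_force: [-0.5, -1.4, 1.3]
grip_width: 0.0852
```

```bash
python3 -c "
from h import *
go(.493,-.258,.022,np.radians(80))"
```

```text
t 7.625 pos [ 0.5074 -0.2242  0.0244] j [-0.505  0.324 -0.305  1.008  0.178  1.235] F [-0.5 -1.4  1.3]
turn [-0.1901 -0.0003 -0.0052] shift now [-0.0083 -0.0043 -0.0356] shift after turn [-0.0084  0.0024 -0.0358]
```

Emit:
{"name": "carry_out", "arguments": {"steps": [[[0,0,0],[0.001,0.001,0.006],-1],[[0,0,0],[0.001,0.001,0.006],-1],[[0,0,0],[0.001,0.001,0.006],-1],[[0,0,0],[0,0,0],-1]]}}

```text
time: 8.12
position: [0.5133, -0.2065, 0.0246]
tcp_rot: [-1.376, 0.125, -0.142]
contact_force: [0.0, -0.1, -0.4]
grip_width: 0.0854
```

Run:
```python
from h import *
go(.493,-.258,.022,np.radians(80))
im=snapshot("scene")[195:290,190:330];im2=snapshot("side")[190:310,240:400]
a=cv2.resize(im,None,fx=4,fy=4,interpolation=cv2.INTER_CUBIC)[:,:,::-1]
cv2.imwrite("pics/p1.png",a)
print([(np.round(d["xyz"],3).tolist(),round(d["p"],2)) for d in find_in("scene","bowl")][:5])
```

```text
t 8.125 pos [ 0.5133 -0.2065  0.0246] j [-0.473  0.318 -0.314  1.001  0.18   1.267] F [ 0.  -0.1 -0.4]
turn [-0.1905 -0.0003 -0.0058] shift now [-0.011  -0.0076 -0.0537] shift after turn [-0.011   0.0026 -0.0542]
[([0.523, -0.144, 0.019], 0.93), ([0.359, -0.449, 0.025], 0.81), ([0.57, -0.382, 0.02], 0.71), ([0.28, -0.174, 0.02], 0.57), ([0.716, -0.197, 0.012], 0.56)]
```

View pics/p1.png

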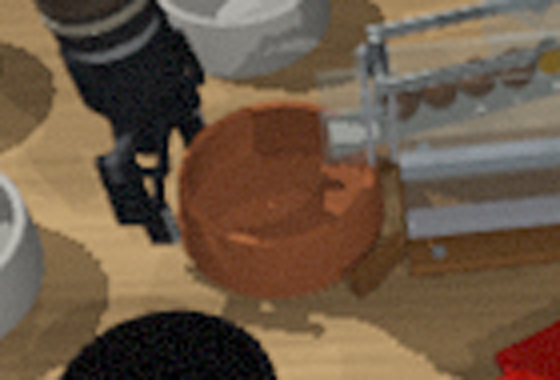

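The bowl (rim about 180–385 in the crop) is moving cleanly, with 10–16 mm left to the stops. I'll continue gently until the force rises.

Emit:
{"name": "carry_out", "arguments": {"steps": [[[0,0,0],[0,0.001,0.004],-1],[[0,0,0],[0,0.001,0.004],-1],[[0,0,0],[0,0.001,0.004],-1]]}}

```text
time: 8.65
position: [0.5166, -0.198, 0.0247]
tcp_rot: [-1.384, 0.124, -0.145]
contact_force: [1.3, -13.7, 0.5]
grip_width: 0.0856
```

Emit:
{"name": "carry_out", "arguments": {"steps": [[[0,0,0],[0,0,0.002],-1]]}}

```text
time: 8.78
position: [0.5174, -0.1969, 0.0251]
tcp_rot: [-1.385, 0.123, -0.146]
contact_force: [1.8, -19.5, -2.4]
grip_width: 0.0856
```

Emit:
{"name": "carry_out", "arguments": {"steps": [[[0,0,0],[0,0,0.002],-1]]}}

```text
time: 8.9
position: [0.5176, -0.1966, 0.0255]
tcp_rot: [-1.389, 0.124, -0.146]
contact_force: [-0.4, -25.2, -1.7]
grip_width: 0.0852
```

Firm contact on both stops: 25 N, almost straight along the dispenser's axis. Now I'll back off and rise.

Emit:
{"name": "carry_out", "arguments": {"steps": [[[0,0,0],[0,-0.001,-0.01],-1],[[0,0,0],[0,-0.003,-0.015],-1],[[0,0,0],[0,-0.03,-0.005],-1],[[0,0,0],[0,-0.05,0],-1],[[0,0,0],[0,-0.055,0],1],[[-0.186,0,0],[0,-0.05,0],1],[[0,0,0],[0,-0.05,0],1],[[0,0,0],[0,-0.05,0],1],[[0,0,0],[0,-0.03,0],1],[[0,0,0],[0,0,0],1]]}}

```text
time: 10.15
position: [0.5069, -0.2566, 0.3372]
tcp_rot: [-1.564, 0.139, -0.136]
contact_force: [-0.4, -0.9, -0.6]
grip_width: -0.0001
```

Run:
```python
from h import *
go(.502,.218,.29,np.radians(94.6))
im=snapshot("scene");c=im[165:280,190:410]
print([(np.round(d["xyz"],3).tolist(),round(d["p"],2)) for d in find_in("scene","bowl")][:5])
g=snapshot("side")
print([(np.round(d["xyz"],3).tolist(),round(d["p"],2)) for d in find_in("side","bowl")][:5])
a=cv2.resize(c,(660,345),interpolation=cv2.INTER_CUBIC);b=cv2.resize(g[120:310,240:400],None,fx=1.3,fy=1.3)
o=np.zeros((600,660,3),np.uint8);o[:345]=a;o[345:345+247,:208]=b
cv2.imwrite("pics/p2.png",o[:,:,::-1])
```

```text
t 10.15 pos [ 0.5069 -0.2566  0.3372] j [-0.47   0.233  0.286  1.626  0.002  1.276] F [-0.4 -0.9 -0.6]
turn [-0.003  -0.2554 -0.0014] shift now [-0.0874  0.0486  0.4663] shift after turn [0.0332 0.0472 0.4734]
[([0.359, -0.452, 0.026], 0.94), ([0.713, -0.2, 0.014], 0.72), ([0.288, -0.179, 0.022], 0.61), ([0.571, -0.383, 0.021], 0.58), ([0.53, -0.133, 0.016], 0.55)]
[([0.364, -0.443, 0.009], 0.87), ([0.575, -0.377, 0.011], 0.86), ([0.295, -0.176, 0.012], 0.85), ([0.716, -0.192, 0.018], 0.78), ([0.525, -0.125, 0.01], 0.75)]
```

View pics/p2.png

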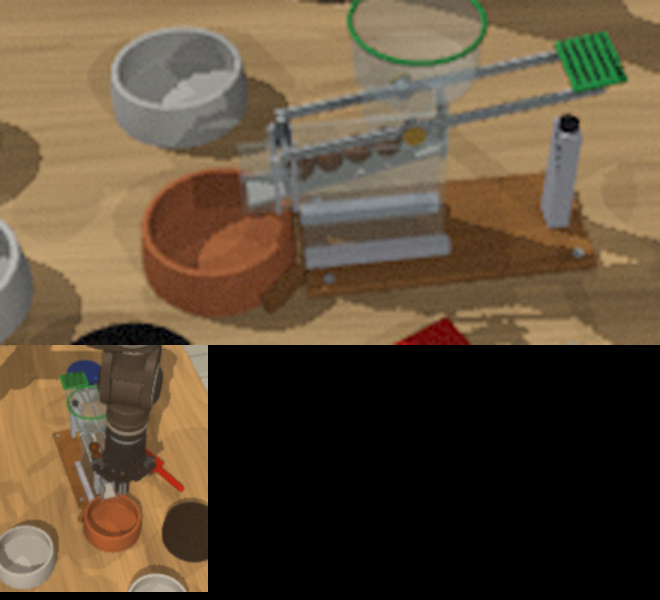

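Emit:
{"name": "carry_out", "arguments": {"steps": [[[0,-0.128,0],[0,-0.04,0],1],[[0,-0.128,0],[0,-0.04,0],1],[[0,0,0],[0.004,0,0.05],1],[[0,0,0],[0.004,0,0.05],1],[[0,0,0],[0.004,0,0.05],1],[[0,0,0],[0.004,0,0.05],1],[[0,0,0],[0.004,0,0.05],1],[[0,0,0],[0.004,0,0.05],1],[[0,0,0],[0.004,0,0.05],1],[[0,0,0],[0.004,0,0.05],1]]}}

```text
time: 11.6
position: [0.5058, 0.1463, 0.4151]
tcp_rot: [-1.566, -0.058, 0.069]
contact_force: [0.5, 0.4, 0.4]
grip_width: -0.0002
```

```bash
python3 -c "
from h import *
go(.502,.218,.29,np.radians(94.6))"
```

```text
t 11.6 pos [0.5058 0.1463 0.4151] j [0.279 0.202 0.425 1.8   0.005 1.769] F [0.5 0.4 0.4]
turn [-0.0041  0.0006 -0.0071] shift now [0.0029 0.1254 0.0713] shift after turn [0.002  0.1251 0.0718]
```

Emit:
{"name": "carry_out", "arguments": {"steps": [[[0,0,0],[0.001,0,0.036],1],[[0,0,0],[0.001,0,0.036],1],[[0,0,0],[0,0.05,0],1],[[0,0,0],[0,0.05,0],1],[[0,0,0],[0,0,0],1]]}}

```text
time: 12.22
position: [0.499, 0.216, 0.3108]
tcp_rot: [-1.57, -0.051, 0.077]
contact_force: [-0.0, -0.3, 0.4]
grip_width: 0.0003
```

Run:
```python
from h import *
go(.502,.218,.242,np.radians(94.6))
s=sense();im=snapshot("wrist");T=np.eye(4);T[:3,:3]=R.from_rotvec(s["tcp_rot"]).as_matrix();T[:3,3]=s["position"]
i=camera_info("wrist");T=T@np.array(i["mount"]);K=np.array(i["intrinsics"])
h=hsv(im);g=((h[...,0]>45)&(h[...,0]<85)&(h[...,1]>90)).astype(np.uint8)
n,l,st,ce=cv2.connectedComponentsWithStats(g);print([(st[k].tolist(),ce[k].round(1).tolist()) for k in range(1,n) if st[k,4]>200])
for k in range(1,n):
    if st[k,4]>200:
        v=T[:3,:3]@np.linalg.inv(K)@np.r_[ce[k],1.];print((T[:3,3]+v*(.213-T[2,3])/v[2]).round(4))
cv2.imwrite("pics/w2.png",im[:,:,::-1])
```

```text
t 12.225 pos [0.499  0.216  0.3108] j [0.406 0.185 0.167 1.568 0.006 1.895] F [-0.  -0.3  0.4]
turn [-0.0006  0.001  -0.0165] shift now [0.0043 0.0688 0.0017] shift after turn [0.0032 0.0688 0.0018]
[([281, 173, 86, 55, 4071], [323.1, 198.9])]
[0.5004 0.2208 0.213 ]
```

View pics/w2.png

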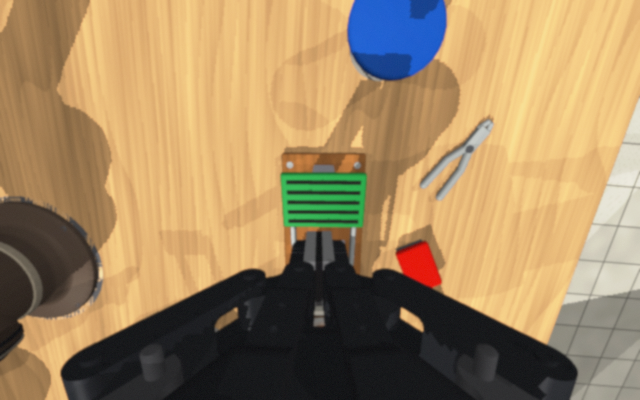

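The wrist view shows the paddle at (323,199), directly ahead of the closed fingertips and aligned with them. I'll descend and press it.

Emit:
{"name": "carry_out", "arguments": {"steps": [[[0,0,0],[0.002,0.03,0.004],1],[[0,0,0],[0,0.03,0],1],[[0,0,0],[0,0.01,0],1],[[0,0,0],[0,0.012,0],1],[[0,0,0],[0,0.012,0],1],[[0,0,0],[0,0.012,0],1],[[0,0,0],[0,0.012,0],1],[[0,0,0],[0,0.012,0],1]]}}

```text
time: 13.28
position: [0.5034, 0.2223, 0.1866]
tcp_rot: [-1.564, -0.061, 0.066]
contact_force: [1.7, 2.5, 6.2]
grip_width: -0.0002
```

Emit:
{"name": "carry_out", "arguments": {"steps": [[[0,0,0],[0,0.006,0],1]]}}

```text
time: 13.4
position: [0.5033, 0.2218, 0.1803]
tcp_rot: [-1.566, -0.06, 0.067]
contact_force: [2.8, 2.9, 6.0]
grip_width: 0.0003
```

Emit:
{"name": "carry_out", "arguments": {"steps": [[[0,0,0],[0,0.005,0],1],[[0,0,0],[0,0.003,0],1],[[0,0,0],[0,0,0],1]]}}

```text
time: 13.78
position: [0.5035, 0.2215, 0.1754]
tcp_rot: [-1.566, -0.062, 0.064]
contact_force: [-2.0, -0.5, 18.5]
grip_width: 0.0003
```

Emit:
{"name": "carry_out", "arguments": {"steps": [[[0,0,0],[0,0.001,0],1],[[0,0,0],[0,0,0],1],[[0,0,0],[0,0,0],1],[[0,0,0],[0,0,0],1],[[0,0,0],[0,0,0],1],[[0,0,0],[0,0,0],1],[[0,0,0],[0,0,0],1],[[0,0,0],[0,0,0],1],[[0,0,0],[0,0,0],1],[[0,0,0],[0,0,0],1]]}}

```text
time: 15.02
position: [0.5035, 0.2216, 0.1752]
tcp_rot: [-1.565, -0.063, 0.064]
contact_force: [-3.1, -0.5, 22.8]
grip_width: -0.0002
```

Run:
```python
from h import *
go(.502,.218,.172,np.radians(94.6))
im=snapshot("scene");c=im[165:280,190:410]
g=snapshot("side")
a=cv2.resize(c,(660,345),interpolation=cv2.INTER_CUBIC);b=cv2.resize(g[190:310,270:390],(250,250))
o=np.zeros((600,660,3),np.uint8);o[:345]=a;o[345:595,:250]=b
cv2.imwrite("pics/p3.png",o[:,:,::-1])
```

```text
t 15.025 pos [0.5035 0.2216 0.1752] j [ 0.412  0.181 -0.134  1.254  0.004  1.902] F [-3.1 -0.5 22.8]
turn [-0.0047  0.0003 -0.0002] shift now [-0.0018  0.0032 -0.0034] shift after turn [-0.0018  0.0032 -0.0034]
```

View pics/p3.png

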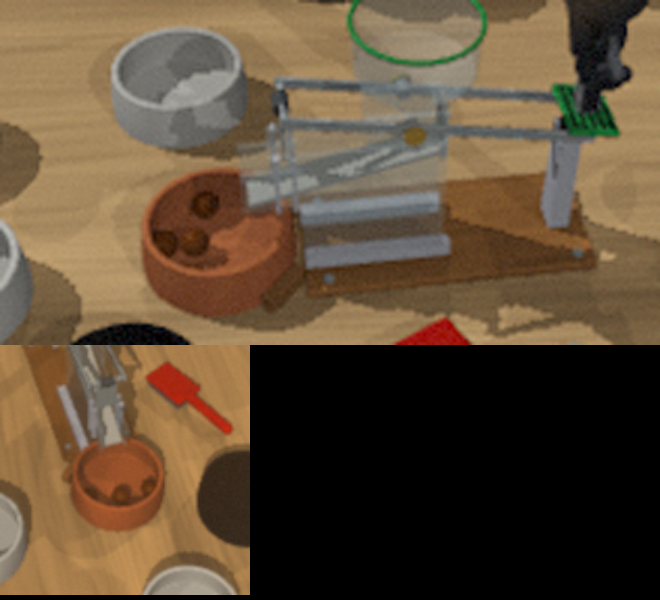

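Three biscuits are visible in the bowl and the chute looks empty. The fourth may be hidden, so I'll keep holding and look closer.

Emit:
{"name": "carry_out", "arguments": {"steps": [[[0,0,0],[0,0,0],1],[[0,0,0],[0,0,0],1],[[0,0,0],[0,0,0],1],[[0,0,0],[0,0,0],1],[[0,0,0],[0,0,0],1],[[0,0,0],[0,0,0],1],[[0,0,0],[0,0,0],1],[[0,0,0],[0,0,0],1],[[0,0,0],[0,0,0],1],[[0,0,0],[0,0,0],1]]}}

```text
time: 16.38
position: [0.5035, 0.2215, 0.1752]
tcp_rot: [-1.565, -0.063, 0.064]
contact_force: [-4.1, -0.8, 23.0]
grip_width: -0.0001
```

Run:
```python
from h import *
im=snapshot("scene")
g=snapshot("side")
for k in(1,2,3,4):print([(np.round(d["xyz"],3).tolist(),round(d["p"],2)) for d in find_in("side",f"biscuit{k}_center")][:5]) if k==1 else 0
print([(np.round(d["xyz"],3).tolist(),round(d["p"],2)) for d in find_in("scene","biscuit1_center")][:5])
a=cv2.resize(im[205:275,230:350],(720,280*3//2),interpolation=cv2.INTER_CUBIC)[:300];a=cv2.resize(im[205:255,230:350],(720,300),interpolation=cv2.INTER_CUBIC)
b=cv2.resize(g[180:280,290:350],(180*1,300),interpolation=cv2.INTER_CUBIC);b2=cv2.resize(g[232:282,298:350],(312,300),interpolation=cv2.INTER_CUBIC)
o=np.zeros((600,720,3),np.uint8);o[:300]=a;o[300:,:180]=b;o[300:,200:512]=b2
cv2.imwrite("pics/p4.png",o[:,:,::-1])
```

```text
[]
[([0.536, -0.178, 0.028], 0.58)]
```

View pics/p4.png

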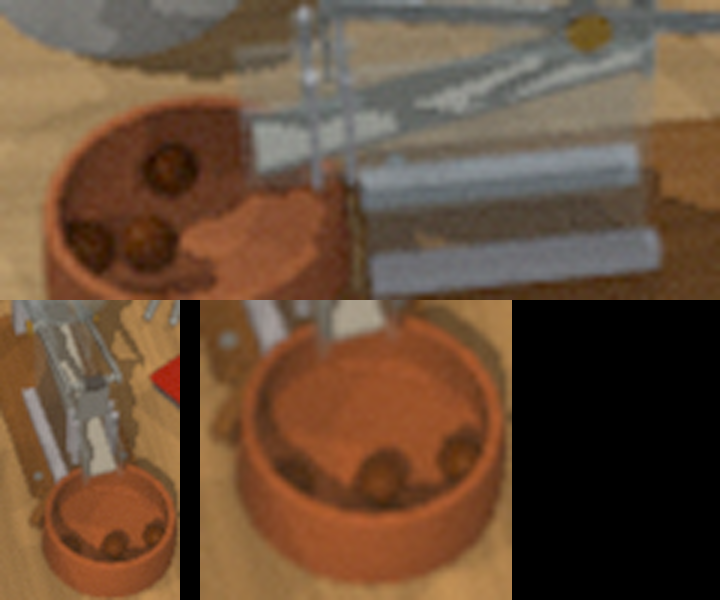

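Both views show three biscuits, possibly not the same three. I'll place them on the bowl floor from each view.

Run:
```python
from h import *
A=[[230+u/6,205+v/6] for u,v in((170,168),(150,240),(90,245))]
B=[[298+(u-200)/6,232+(v-300)/6] for u,v in((295,470),(382,472),(460,452))]
print(ray("scene",A,.023).round(3)[:,:2]);print(ray("side",B,.023).round(3)[:,:2])
```

```text
[[ 0.481 -0.142]
 [ 0.529 -0.149]
 [ 0.53  -0.178]]
[[ 0.485 -0.134]
 [ 0.531 -0.146]
 [ 0.577 -0.142]]
```

Combined, there are four biscuits: (.48,-.14), (.53,-.15), (.53,-.18), which the side view hides, and (.58,-.14), which the scene view hides. Now I'll let the paddle up.

Emit:
{"name": "carry_out", "arguments": {"steps": [[[0,0,0],[0,-0.012,0],1],[[0,0,0],[0,-0.012,0],1],[[0,0,0],[0,-0.012,0],1],[[0,0,0],[0,-0.012,0],1],[[0,0,0],[0,-0.012,0],1],[[0,0,0],[0,-0.015,0],1],[[0,0,0],[0,-0.04,0],1],[[0,0,0],[0,-0.04,0],1],[[0,0,0],[0,0,0],1],[[0,0,0],[0,0,0],1]]}}

```text
time: 17.82
position: [0.5035, 0.2213, 0.3262]
tcp_rot: [-1.566, -0.059, 0.068]
contact_force: [0.1, -0.3, 0.5]
grip_width: -0.0003
```

Run:
```python
from h import *
go(.502,.218,.31,np.radians(94.6))
im=snapshot("scene");cv2.imwrite("pics/p5.png",cv2.resize(im[130:280,190:430],(720,450),interpolation=cv2.INTER_CUBIC)[:,:,::-1])
print([(np.round(d["xyz"],3).tolist(),round(d["p"],2)) for d in find_in("scene","bowl")][:5])
h=hsv(im)[172:200,372:402];g=(h[...,0]>45)&(h[...,0]<85)&(h[...,1]>90);ys,xs=np.nonzero(g);print("paddle px",xs.mean()+372,ys.mean()+172)
```

```text
t 17.825 pos [0.5035 0.2213 0.3262] j [0.411 0.193 0.211 1.593 0.006 1.901] F [ 0.1 -0.3  0.5]
turn [-0.0043  0.0008 -0.0057] shift now [-0.0017  0.0162 -0.0032] shift after turn [-0.0018  0.0162 -0.0031]
[([0.358, -0.448, 0.026], 0.96), ([0.536, -0.128, 0.024], 0.85), ([0.286, -0.179, 0.023], 0.66)]
paddle px 386.41509433962267 185.28616352201257
```

View pics/p5.png

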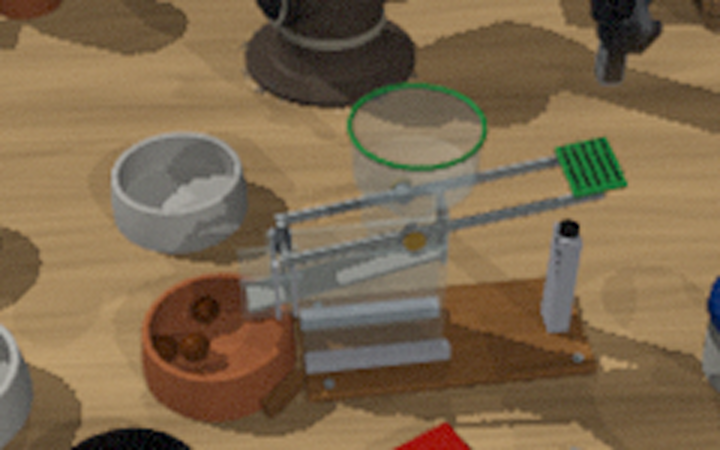

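The paddle is back at its starting pixel (386.4,185.3 both times), the chute is empty, and the bowl is in place with the arm clear, so I'm handing in.

```bash
python3 -c "
from plant import *
print(hand_in())"
```

```text
the job is handed in; nothing more can be done
None
```

I gave out the biscuits and handed the job in at about 18 s. I pushed the terracotta bowl against both stops with the open fingertips, up to about 25 N. Then I pressed the paddle onto its stop at about 23 N for roughly 2.5 s, let it come back up and raised the arm clear.

**Last checks**
- **Paddle:** it is back at its starting pixel, within 0.1 px.
- **Gate:** the rocker arms look as they did at the start, so I take the gate as shut; I did not measure its height.
- **Bowl:** it is up against the stops, within about 7 mm of the spout point I worked out.
- **Arm:** it is touching nothing, with the force reading near zero.
- **Biscuits:** the chute is empty. No single picture shows all four in the bowl, because each view hides one behind the bowl wall. Putting the scene and side views together gives four separate places inside it.

**What disagreed**
- **Biscuit finder:** it was no help for the count. It found one biscuit in the scene view and none in the side view, so the count rests on my own reading of the pictures.
- **Gripper turn:** my first turn ran into the last joint's limit and I had to turn it back, which cost about 3 s.

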